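# Clear the touch-latch case and spring its lid ajar

### The arm

A 6-joint arm with a two-finger parallel gripper is mounted at the origin on a cart in front of the work surface, level with it; the furniture and walls round the work are solid. World frame = base frame: x ahead of the robot, y to its left, z up, the work surface at z = 0. Lengths are in m, angles in degrees, forces in N, time in s.
With the tool pointing down it reaches from about 0.4 to 0.825 m from the base axis. Payload 7 kg.
Tool frame: the origin (TCP) lies on the centre line of the jaws, within the pads' length; the fingertips stand 14 mm ahead of it and the grasp point (between the pads) lies 5 mm behind it; z points along the fingers, x is the direction in which the jaws open and shut, and the axes are right-handed (so a half turn about z gives the same grasp; the last joint's range is limited). The gripper opens to 88 mm and grips with 3 to 60 N. Pads are 19 mm wide; open, the fingers measure 130 mm over their backs; the gripper's body (78 mm by 193 mm) begins 47 mm behind the grasp point.
Start: joints at [93.341, 20.546, 0.682, 0, -70.136, -16.507], TCP at [0.154, 0.657, 0.241] pointing down, gripper open.
Joint ranges: [-176.03, 176.03], [-82.01, 121.73], [-58.28, 71.71], [-173.87, 95.51], [-174.79, -0.11], [-173.66, 173.66]. Speed limits (degrees/s): [136.94, 136.94, 172.46, 180, 180, 180].

### API

Orientations are given as [roll, pitch, yaw] about the fixed x, y, z axes, in that order (R = Rz(yaw) Ry(pitch) Rx(roll)).
In Python, from plant import * gives the robot as it stands.
- The arm moves only by the shell command python3 -m handwheel 'ROWS' [OPENING]. ROWS is JSON, a list of rows, each a list of 2 entries, a list of its own where there are three numbers: the shift along the tool's x, y, z each as a share of 0.2 m, from -1 to 1, then the turn, a rotation vector about the tool's x, y, z each as a share of 360 degrees, from -1 to 1. In form: [[[tx, ty, tz], [ax, ay, az]], ...]. A call has 1 to 5 rows; each row is the pose to reach, as a shift and turn from the pose commanded when the call began, along the tool's axes at that moment, turning the shorter way round; what a row does not reach only later rows make up. A row lasts 1/12 s, in which the tool goes at most 41.7 mm and 7.16 degrees, less where a joint would pass 70% of its speed; a pose out of reach is approached as far as the arm can. A call with a number of a shift or a turn outside -1 to 1 is refused whole. A call with a gripper value outside its range is refused whole. OPENING is the closure, from -1 (fully open) to 1 (shut), set as the call begins (- or left out, the last holds). The fingers move at their own pace and stop on an object; the grip force is fixed at half the most. Time passes only in rows, so rows that repeat a pose let the fingers close. It gives the time, the measured TCP pose, the force and the opening at its end, in the units of the state.
- get_obs(): the state, without advancing time (a new reading comes with each control period).
- snapshot(name): name is "side" or "top"; returns a dict with "color" (480x640x3 uint8, red, green, blue), "z_map" (480x640 float32, m along the optical axis (not along the pixel's ray), 0 where there is no reading), "intrinsics" (3x3 intrinsics, pixels), "rvec" (rotation vector, rad) and "tvec" (3), from world to camera coordinates, as OpenCV has them. Camera axes: x right, y down, z forward; pixel columns grow to the right and rows downward; lengths in m; the calibration is good to about 2 mm. A picture is of the moment at which its call begins.
- close_job(): hands the job in, once; it reports no verdict.
The state is a dict: "clock": time; "joint_pos": joint angles; "qvel": joint speeds; "tau": joint torques, N m; "tool_pos": TCP position; "orientation": TCP orientation; "force": force on the tool from outside, world axes, zero at the start; "moment": the same for the moment, N m; "opening": finger opening in m.
Only numpy, scipy, OpenCV 4.12 (cv2) and the standard library are available. Lean on these libraries where they do the work, as an engineer would, in place of code of your own. Each camera call takes 0.05 s, during which the arm holds its last target. There are 200 camera calls.

### The job

A dark walnut offcut has been left lying on the lid of one of the two low plywood cases beside the tool box. With the fingertips push the offcut back off that lid, so that it lies flat on the same case's fixed deck behind the lid, sliding it and never lifting it; the lid must stay shut meanwhile. Then press that lid in at the small round steel inlay near its front edge until its catch lets go, and take the hand away so that the spring raises the lid ajar; leave the lid ajar, the other case shut and everything else where it stands.

Things in the scene. Friction and masses are not known exactly. Their poses are not given: they have to be found in the camera images.
- case: the case with the offcut on its lid: low plywood box fixed to the bench left or right of the open tool box, turned a little; 220 mm deep (x), 174 wide (y), walls 78 high. Origin: on the bench under the lid's hinge line, mid-width; +x points from the lid (in front, nearer the robot) back to the deck, z up. Lid: x -100 to 0 mm, y -75 to 75, top at z 80 when shut; front wall x -114 to -104
- case_deck (a point): centre of that case's fixed deck behind the lid, on its flat top (78 mm above the bench), 49 mm behind the hinge line. The deck spans 94 mm front to back (2 to 96 mm behind the hinge line) by 154 mm across and ends at the rear in a stop rail 10 mm thick and 12 mm higher than the deck
- case_press (a point): the place to press on that case's lid: the small round steel inlay (18 mm across) on its top, 20 mm behind its front edge and 80 mm in front of the hinge, mid-width; this point moves with the lid (height 80 mm when shut)
- case_lid (a joint): angle of that lid about its rear edge: 0 shut (held by the catch against a spring), negative pushed in, positive open. Pressing at the inlay takes 3.5 to 6 N; the catch has let go by -0.08 (6.5 mm down at the inlay); hard stop at -0.11 (9 mm down). Let go after that, it rises by itself to about 0.28 and stays, front edge 28 mm up. It cannot be latched again
- offcut_mid (a point): centre (half-way up) of the walnut offcut, a loose block 45 mm (its x) by 140 mm (its y) by 32 mm high, about 0.13 kg, lying flat with its length across the case; 16 mm above what it lies on. At the start it lies on the lid
- offcut: the same walnut offcut; origin at the centre of its underside
- spare_case: the other case, the same in build and size, with a wax tin on its deck and nothing on its lid; it stays shut. Origin and axes as for the first
- spare_case_lid (a joint): angle of the other case's lid, 0 shut; it has the same catch
- wax_tin: round wax tin, 78 mm across, 34 mm high, on the spare case's deck (a bystander); origin at the centre of its underside
- spring_clamp: black spring clamp, 70x145x24 mm, lying on the bench (a bystander); origin at the centre of its underside
- screw_jar: glass screw jar with a green lid, 69 mm across, 84 mm high, standing on the bench (a bystander); origin at the centre of its underside

How it is judged (in metres and radians):
On the way, in this order (a step that is already met when the one before it is completed fails the run):
1. the offcut lies on the deck, clear of the lid, and the lid is still shut (x of offcut_mid in the frame of case between 0.018 and 0.085 m and contact force between case_lid_c0 and offcut below 0.05 N and y of offcut_mid in the frame of case between -0.06 and 0.06 m and angle between offcut_mid's own z axis and vertical below 0.08 rad and linear speed of offcut below 0.02 m/s and value of joint case_lid between -0.03 and 0.03 rad), for 0.2 s.
2. the catch has let go and the lid stands ajar (value of joint case_lid between 0.18 and 0.42 rad), for 0.2 s.
At the end, for the whole second after the job is handed in: the case's lid rests ajar (0.18 to 0.42 rad); the offcut lies still and flat (within 0.08 rad) on the same case's deck, its centre 18 to 85 mm behind the hinge line and within 60 mm of mid-width, not touching the lid; the other case's lid is shut (within 0.03 rad) (all of step 2 and x of offcut_mid in the frame of case between 0.018 and 0.085 m and contact force between case_lid_c0 and offcut below 0.05 N and y of offcut_mid in the frame of case between -0.06 and 0.06 m and angle between offcut_mid's own z axis and vertical below 0.08 rad and linear speed of offcut below 0.02 m/s and value of joint spare_case_lid between -0.03 and 0.03 rad and velocity of joint case_lid between -0.05 and 0.05 rad/s).
It fails at once if the offcut is lifted (its centre more than 15 mm higher than on the shut lid) (height (world z) of offcut_mid above 0.111 m).
It fails at once if the offcut falls off the case (height (world z) of offcut_mid below 0.08 m).
It fails at once if the catch is released while the offcut still lies on the lid (value of joint case_lid above 0.05 rad and x of offcut_mid in the frame of case below 0.018 m).
It fails at once if the other case's lid springs open (value of joint spare_case_lid above 0.06 rad).
It fails at once if a bystander is disturbed (moved more than 30 mm) (distance of any of wax_tin, spring_clamp, screw_jar from where it was at the start of the episode above 0.03 m).
It also fails if it takes over 48 s, if anything falls off the work surface, if the arm or the gripper's body presses on something with over 40 N, if the wrist force passes 120 N, or if a joint passes its speed limit or range.

## Working session

There is one attempt and no reset: what is moved stays moved. The work goes in short steps, Python scripts to look and compute and a shell command to move; the robot and the scene stay as the last step left them, time stands still between calls to the robot, and variables do not carry over. Pictures are saved under pics/ and viewed, about 8 in all and at most 12, crops included, and the job is handed in when it is done.

```bash
mkdir -p pics; ls
python3 - <<'E'
from plant import *
import cv2,numpy as np
o=get_obs();print(o)
for n in("top","side"):
    s=snapshot(n);cv2.imwrite(f"pics/{n}0.png",s["color"][:,:,::-1]);np.savez(f"{n}0.npz",**s)
    R=cv2.Rodrigues(np.array(s["rvec"],float))[0];print(n,-R.T@np.array(s["tvec"]).ravel(),R[2],s["intrinsics"])
E
```

```text
pics
{'clock': 0.0, 'joint_pos': array([ 9.33412945e+01,  2.05901557e+01,  6.35439437e-01, -1.84287571e-02,
       -7.01362160e+01, -1.65071183e+01]), 'qvel': array([ 0.0476952 ,  0.0457439 ,  0.15784812, -0.07125917, -0.00356896,
       -0.15024835]), 'tau': array([ 6.34057469e-04, -5.82718027e+01,  2.93066901e+01,  6.99789271e+00,
        7.08003514e-03, -1.44859014e-04]), 'tool_pos': array([0.15366976, 0.65681201, 0.23965508]), 'orientation': array([-1.79990771e+02, -9.21072810e-02, -1.03172107e+02]), 'force': array([ 0.02861935,  0.65594372, -0.32266452]), 'moment': array([-0.00594426, -0.03432572,  0.01742358]), 'opening': 0.08758740672220183}
top [0.41379139 0.07893785 1.23457831] [ 0.0727427  -0.02997232 -0.99690028] [[560.29103239   0.         320.75776394]
 [  0.         560.29103239 241.81409015]
 [  0.           0.           1.        ]]
side [ 0.87932108 -0.68761575  0.98107273] [-0.31466641  0.59845749 -0.73677248] [[521.72778891   0.         328.19479601]
 [  0.         521.72778891 230.05830042]
 [  0.           0.           1.        ]]
```

View pics/top0.png

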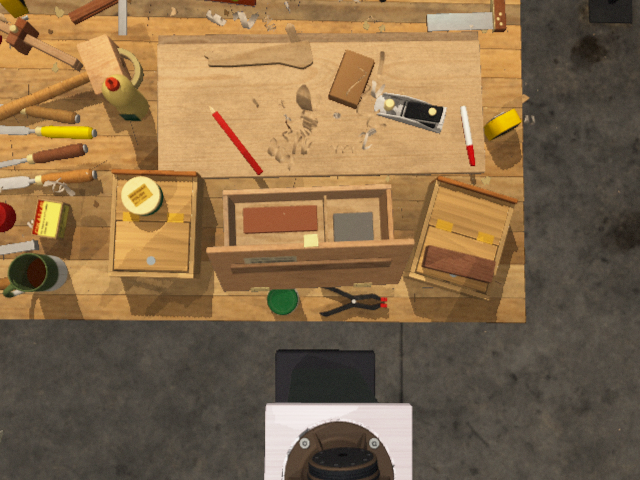

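View pics/side0.png

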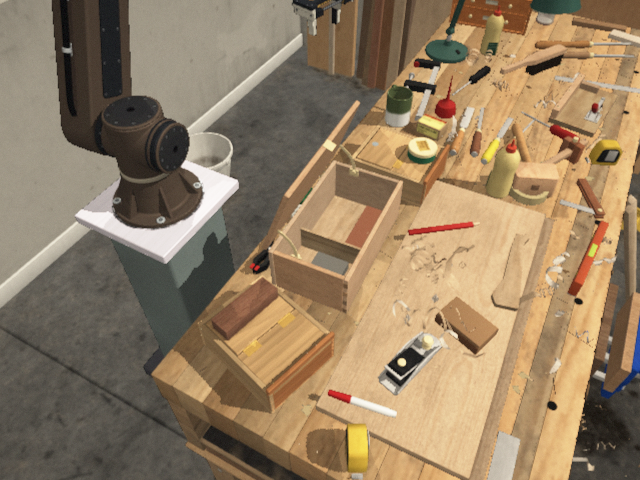

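The top view shows the offcut at about (458,265), on the front lid of the right-hand case, with brass hinges at (437,224) and (485,239). The spare case is at about (155,225). The jar is at (283,300) and the clamp at (355,301), both near the front. The open tool box and its raised lid stand between the cases.

```bash
cat > h.py <<'E'
import numpy as np,cv2
def cloud(s):
    K=s["intrinsics"];z=s["z_map"].astype(float);R=cv2.Rodrigues(np.array(s["rvec"],float))[0];t=np.array(s["tvec"]).ravel()
    v,u=np.mgrid[:480,:640]
    p=np.stack([(u-K[0,2])/K[0,0]*z,(v-K[1,2])/K[1,1]*z,z],-1)
    P=(p-t)@R; P[z==0]=np.nan
    return P
def proj(s,X):
    return cv2.projectPoints(np.array(X,float).reshape(-1,3),np.array(s["rvec"],float),np.array(s["tvec"],float),s["intrinsics"],None)[0][:,0]
E
python3 - <<'E'
from h import *
for n in("top","side"):
    s=dict(np.load(f"{n}0.npz"));P=cloud(s);hsv=cv2.cvtColor(s["color"],cv2.COLOR_RGB2HSV)
    reg=(P[...,0]>.25)&(P[...,0]<.8)&(P[...,1]<-.12)&(P[...,1]>-.45)
    m=(reg&(P[...,2]>.068)&(P[...,2]<.12)).astype(np.uint8)
    k,l,st,c=cv2.connectedComponentsWithStats(m)
    for i in range(1,k):
        if st[i,4]<300: continue
        q=P[l==i];r=cv2.minAreaRect(q[:,:2].astype(np.float32)*1000)
        print(n,st[i],"case rect",r,cv2.boxPoints(r).round().tolist())
    off=reg&(P[...,2]>.104)&(P[...,2]<.12)
    k,l,st,c=cv2.connectedComponentsWithStats(off.astype(np.uint8))
    for i in range(1,k):
        if st[i,4]<200: continue
        q=P[l==i];r=cv2.minAreaRect(q[:,:2].astype(np.float32)*1000);print(n,"off",st[i],r,np.median(q[:,2]),cv2.boxPoints(r).round().tolist())
    br=reg&(P[...,2]>.06)&(P[...,2]<.1)&(hsv[...,1]>190)&(hsv[...,2]>150)&(hsv[...,0]>18)&(hsv[...,0]<32)
    k,l,st,c=cv2.connectedComponentsWithStats(br.astype(np.uint8))
    for i in range(1,k):
        if st[i,4]>15: print(n,"brass",st[i],np.nanmean(P[l==i],0))
    tall=(P[...,0]>.25)&(P[...,0]<.8)&(P[...,1]<.3)&(P[...,1]>-.45)
    for h in(.1,.13,.16,.2,.25):
        q=P[tall&(P[...,2]>h)]
        if len(q): print(h,q.min(0),q.max(0))
E
```

```text
top [423 105  24  20 304] case rect ((777.5077514648438, -196.51837158203125), (42.238616943359375, 39.241065979003906), 72.07760620117188) [[752.0, -211.0], [790.0, -223.0], [803.0, -182.0], [765.0, -170.0]]
top [ 408  175  110  125 8664] case rect ((511.0841369628906, -251.89334106445312), (175.87850952148438, 220.9393768310547), 73.8034439086914) [[380.0, -306.0], [593.0, -367.0], [642.0, -198.0], [430.0, -137.0]]
top off [ 423  245   73   37 1561] ((455.44635009765625, -235.99923706054688), (142.43728637695312, 45.474422454833984), 76.8087387084961) 0.11222935594295448 [[417.0, -300.0], [461.0, -311.0], [494.0, -172.0], [450.0, -161.0]]
top brass [492 109  29  24 375] [ 0.76512079 -0.35325661  0.06609066]
top brass [436 220  17  12 131] [ 0.53570532 -0.212816    0.07870198]
top brass [477 232  17  12 133] [ 0.51058177 -0.29918582  0.07866385]
0.1 [ 0.39597313 -0.30801031  0.10003269] [0.7999794  0.24392909 0.31657947]
0.13 [ 0.39597313 -0.10677622  0.1300024 ] [0.7999794  0.24016495 0.31657947]
0.16 [ 0.40779342 -0.10654543  0.16000412] [0.4946126  0.24016495 0.31657947]
0.2 [ 0.
[... 483 characters left out ...]
.4383544921875) [[751.0, -212.0], [789.0, -223.0], [800.0, -183.0], [762.0, -172.0]]
side off [ 211  278   67   57 1429] ((455.424560546875, -237.41470336914062), (140.35194396972656, 47.887115478515625), 77.11188507080078) 0.11131526864827193 [[416.0, -300.0], [463.0, -311.0], [494.0, -174.0], [448.0, -164.0]]
0.1 [ 0.40722672 -0.31012892  0.10000682] [0.79999166 0.24666177 0.31504772]
0.13 [ 0.40944901 -0.11038427  0.13010333] [0.79999166 0.23919682 0.31504772]
0.16 [ 0.41999912 -0.10931118  0.16012104] [0.49493218 0.23919682 0.31504772]
0.2 [ 0.43357494 -0.10928934  0.20008669] [0.49493218 0.23919682 0.31504772]
0.25 [ 0.44732607 -0.10852164  0.25014597] [0.49493218 0.23919682 0.31504772]
```

```bash
M="python3 -m handwheel"
$M '[[[0,0,-0.9],[0,0,0]],[[0,0,-0.9],[0,0,0]],[[0,0,-0.9],[0,0,0]],[[0,0,-0.9],[0,0,0]],[[0,0,-0.9],[0,0,0]]]' -1
$M '[[[0.61,-0.735,0],[0,0,0]],[[0.61,-0.735,0],[0,0,0]],[[0.61,-0.735,0],[0,0,0]],[[0.61,-0.735,0],[0,0,0]],[[0.61,-0.735,0],[0,0,0]]]'
```

```text
clock: 0.52
tool_pos: [0.1546, 0.658, 0.4279]
orientation: [180.0, 0.5, -103.2]
force: [-0.2, 0.2, 0.5]
opening: 0.0875
clock: 0.93
tool_pos: [0.2707, 0.5018, 0.421]
orientation: [-180.0, 0.0, -103.2]
force: [-0.7, 1.0, 0.6]
opening: 0.0877
```

```bash
M="python3 -m handwheel"
$M '[[[0.61,-0.735,0],[0,0,0]],[[0.61,-0.735,0],[0,0,0]],[[0.61,-0.735,0],[0,0,0]],[[0.61,-0.735,0],[0,0,0]],[[0.61,-0.735,0],[0,0,0]]]'
$M '[[[0.61,-0.735,0],[0,0,0]],[[0.61,-0.735,0],[0,0,0]],[[0.61,-0.735,0],[0,0,0]],[[0.61,-0.735,0],[0,0,0]],[[0.61,-0.735,0],[0,0,0]]]'
$M '[[[0.73,0,0],[0,0,0]],[[0.73,0,0],[0,0,0]],[[0.73,0,0],[0,0,0]],[[0.73,0,0],[0,0,0]],[[0.73,0,0],[0,0,0]]]'
$M '[[[0.73,0,0],[0,0,0]],[[0.73,0,0],[0,0,0]],[[0.73,0,0],[0,0,0]],[[0.73,0,0],[0,0,0]],[[0.73,0,0],[0,0,0]]]'
$M '[[[0.73,0,0],[0,0,0.0083]],[[0.73,0,0],[0,0,0.0083]],[[0.73,0,0],[0,0,0.0083]],[[0.73,0,0],[0,0,0.0083]],[[0.73,0,0],[0,0,0.0083]]]'
```

```text
clock: 1.35
tool_pos: [0.3857, 0.3496, 0.4208]
orientation: [-180.0, 0.0, -103.2]
force: [0.1, -0.5, 1.0]
opening: 0.0879
clock: 1.77
tool_pos: [0.5011, 0.1974, 0.4204]
orientation: [180.0, -0.0, -103.2]
force: [0.1, 0.1, -0.3]
opening: 0.0874
clock: 2.18
tool_pos: [0.4652, 0.0547, 0.4214]
orientation: [-179.9, 0.0, -103.3]
force: [0.0, -1.4, -0.1]
opening: 0.0882
clock: 2.6
tool_pos: [0.4321, -0.0867, 0.4208]
orientation: [-180.0, -0.0, -103.3]
force: [-0.1, -0.7, -0.5]
opening: 0.088
clock: 3.02
tool_pos: [0.3993, -0.2286, 0.42]
orientation: [179.9, -0.0, -106.3]
force: [0.2, 0.4, -1.5]
opening: 0.0876
```

```bash
M="python3 -m handwheel"
$M '[[[0,0,0.8],[0,0,0]],[[0,0,0.8],[0,0,0]],[[0,0,0.8],[0,0,0]],[[0,0,0.8],[0,0,0]],[[0,0,0.8],[0,0,0]]]'
$M '[[[0,0,0.3],[0,0,0]],[[0,0,0.5],[0,0,0]],[[0,0,0.72],[0,0,0]],[[0,0,0.72],[0,0,0]],[[0,0,0.72],[0,0,0]]]'
python3 - <<'E'
from plant import *
from h import *
s=snapshot("side");np.savez("s1.npz",**s)
c=s["color"][200:440,120:440,::-1];cv2.imwrite("pics/s1.png",cv2.resize(c,None,fx=2.5,fy=2.5))
E
```

```text
clock: 3.43
tool_pos: [0.3964, -0.2241, 0.2537]
orientation: [179.3, 0.0, -106.2]
force: [-1.3, 0.2, -0.7]
opening: 0.0874
clock: 3.85
tool_pos: [0.3988, -0.2253, 0.1142]
orientation: [179.7, -0.0, -106.1]
force: [-0.3, 0.6, 0.5]
opening: 0.0876
```

View pics/s1.png

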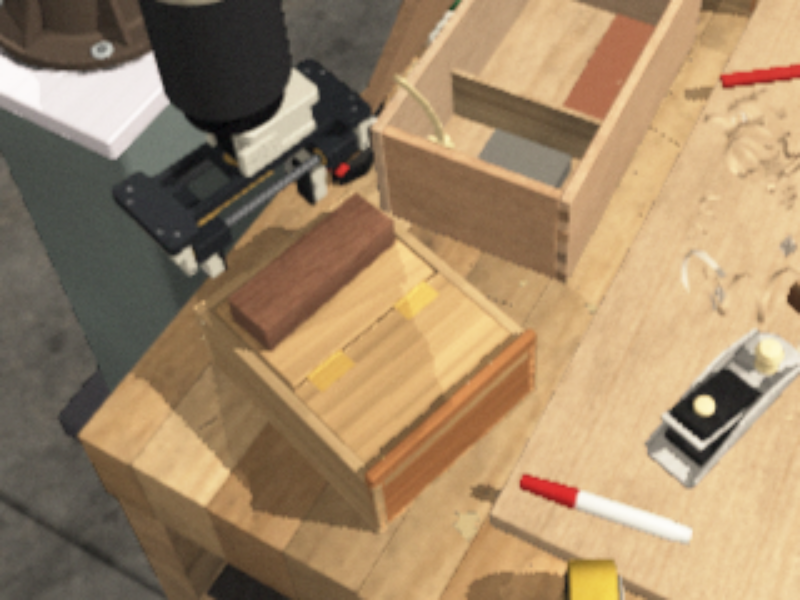

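The side view shows the open fingers at about (195,260) and (315,185), in front of the case and clear of the tool box. The offcut's front face is ahead of them. Next I lower to fingertip height 90 mm and push.

```bash
M="python3 -m handwheel"
$M '[[[0,0,0.025],[0,0,0]],[[0,0,0.05],[0,0,0]],[[0,-0.025,0.05],[0,0,0]],[[0,-0.05,0.05],[0,0,0]],[[0,-0.05,0.05],[0,0,0]]]'
$M '[[[0,-0.025,0],[0,0,0]],[[0,-0.05,0],[0,0,0]],[[0,-0.075,0],[0,0,0]],[[0,-0.1,0],[0,0,0]],[[0,-0.125,0],[0,0,0]]]'
$M '[[[0,-0.025,0],[0,0,0]],[[0,-0.05,0],[0,0,0]],[[0,-0.075,0],[0,0,0]],[[0,-0.1,0],[0,0,0]],[[0,-0.125,0],[0,0,0]]]'
python3 - <<'E'
from plant import *
from h import *
s=snapshot("side");P=cloud(s)
o=get_obs();print(o["tool_pos"],o["force"])
c=s["color"][200:440,120:440,::-1];cv2.imwrite("pics/s2.png",cv2.resize(c,None,fx=2.5,fy=2.5))
E
```

```text
clock: 4.32
tool_pos: [0.4116, -0.2293, 0.1076]
orientation: [-179.9, 0.0, -106.1]
force: [0.3, -0.1, 0.0]
opening: 0.0877
clock: 4.73
tool_pos: [0.434, -0.236, 0.1065]
orientation: [180.0, -0.0, -106.2]
force: [-0.6, -0.7, 0.0]
opening: 0.0876
clock: 5.15
tool_pos: [0.4581, -0.2429, 0.1064]
orientation: [180.0, 0.0, -106.2]
force: [-0.5, -0.6, 0.0]
opening: 0.088
[ 0.45914112 -0.24317745  0.10655838] [ 2.07448415 -0.25238962  1.17024932]
```

View pics/s2.png

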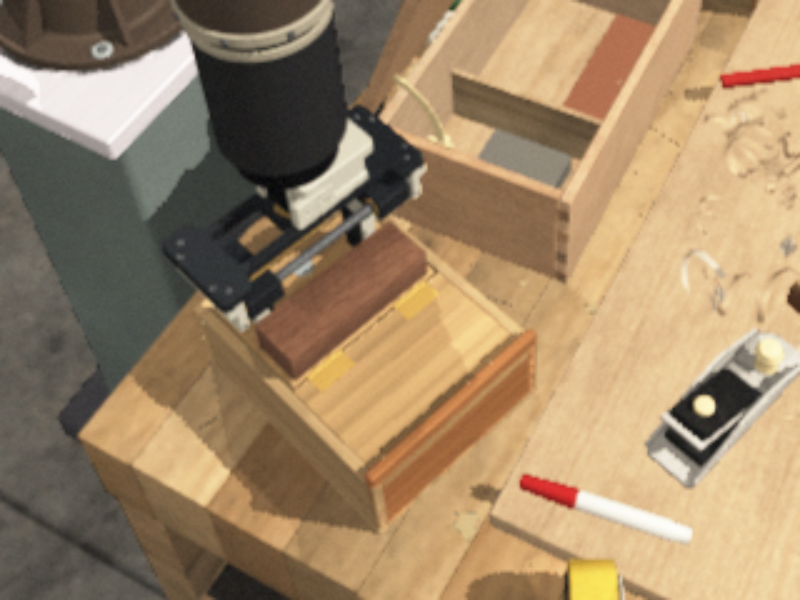

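The offcut slides along with the fingers. Its rear edge is now almost at the hinges, (330,370)–(415,300), and the lid is still shut. I continue for about 70 mm.

```bash
M="python3 -m handwheel"
$M '[[[0,-0.025,0],[0,0,0]],[[0,-0.05,0],[0,0,0]],[[0,-0.075,0],[0,0,0]],[[0,-0.1,0],[0,0,0]],[[0,-0.125,0],[0,0,0]]]'
$M '[[[0,-0.025,0],[0,0,0]],[[0,-0.05,0],[0,0,0]],[[0,-0.075,0],[0,0,0]],[[0,-0.1,0],[0,0,0]],[[0,-0.125,0],[0,0,0]]]'
$M '[[[0,-0.025,0],[0,0,0]],[[0,-0.05,0],[0,0,0]],[[0,-0.075,0],[0,0,0]],[[0,-0.1,0],[0,0,0]],[[0,-0.1,0],[0,0,0]]]'
python3 - <<'E'
from plant import *
from h import *
o=get_obs();print(o["tool_pos"],o["force"])
s=snapshot("side");P=cloud(s);reg=(P[...,0]>.35)&(P[...,0]<.68)&(P[...,1]<-.15)&(P[...,1]>-.37)
hsv=cv2.cvtColor(s["color"],cv2.COLOR_RGB2HSV)
m=reg&(P[...,2]>.1)&(P[...,2]<.118)&(hsv[...,1]>60);q=P[m]
r=cv2.minAreaRect(q[:,:2].astype(np.float32)*1000)
a=np.radians(-16.2);d=np.array(r[0])-[514.5,-253];print(r,"case xy",d@[np.cos(a),np.sin(a)],d@[-np.sin(a),np.cos(a)],np.median(q[:,2]),len(q))
c=s["color"][200:440,120:440,::-1];cv2.imwrite("pics/s3.png",cv2.resize(c,None,fx=2.5,fy=2.5))
E
```

```text
clock: 5.62
tool_pos: [0.4822, -0.2499, 0.1066]
orientation: [-180.0, -0.0, -106.2]
force: [-0.8, 0.7, 0.2]
opening: 0.0874
clock: 6.03
tool_pos: [0.5062, -0.2568, 0.1065]
orientation: [180.0, 0.0, -106.2]
force: [-0.8, 0.3, 0.3]
opening: 0.0877
clock: 6.45
tool_pos: [0.526, -0.2626, 0.1066]
orientation: [-180.0, -0.0, -106.1]
force: [0.4, -0.1, -0.5]
opening: 0.0876
[ 0.52601518 -0.26255954  0.10655783] [ 0.41557346 -0.14709061 -0.4977696 ]
((550.1485595703125, -265.6324462890625), (140.4790496826172, 66.16275787353516), 73.82910919189453) case xy 37.75742682101615 -2.1852273428130142 0.10911894784830914 1679
```

View pics/s3.png

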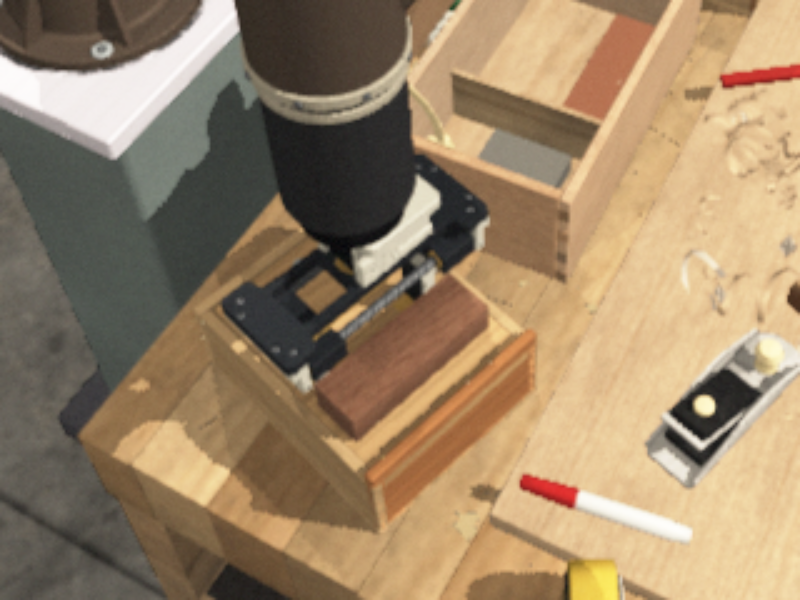

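The offcut lies flat on the deck against the fingers, with its far edge well in front of the stop rail. I back off, lift, close the fingers and look at the inlay.

```bash
M="python3 -m handwheel"
$M '[[[0,0.05,0],[0,0,0]],[[0,0.1,0],[0,0,0]],[[0,0.15,0],[0,0,0]],[[0,0.15,-0.15],[0,0,0]],[[0,0.15,-0.3],[0,0,0]]]'
$M '[[[0,0.15,0],[0,0,0]],[[0,0.3,0],[0,0,0]],[[0,0.3,0],[0,0,0]],[[0,0.3,0],[0,0,0]],[[0,0.3,0],[0,0,0]]]' 1
python3 - <<'E'
from plant import *
from h import *
a=np.radians(-16.2)
def ca(p): d=np.array(p)[:2]-[514.5,-253]; return d@[np.cos(a),np.sin(a)],d@[-np.sin(a),np.cos(a)]
o=get_obs();print(o["tool_pos"],o["force"],o["opening"],"tool case",ca(np.array(o["tool_pos"])*1000))
s=snapshot("side");P=cloud(s);reg=(P[...,0]>.53)&(P[...,0]<.68)&(P[...,1]<-.15)&(P[...,1]>-.37)
q=P[reg&(P[...,2]>.103)&(P[...,2]<.118)];r=cv2.minAreaRect(q[:,:2].astype(np.float32)*1000);print(r,ca(r[0]),np.median(q[:,2]),len(q))
t=snapshot("top")
A=cv2.resize(s["color"][200:440,120:440,::-1],None,fx=1.25,fy=1.25,interpolation=2);B=cv2.resize(t["color"][160:310,400:530,::-1],None,fx=2,fy=2)
C=np.zeros((300,660,3),np.uint8);C[:,:400]=A;C[:,400:]=B;cv2.imwrite("pics/s4.png",C)
w=np.array([514.5,-253])+[-80*np.cos(a),-80*np.sin(a)];print(w,proj(s,[*w/1000,.08]),proj(t,[*w/1000,.08]))
E
```

```text
clock: 6.92
tool_pos: [0.4931, -0.2532, 0.1659]
orientation: [179.7, -0.0, -106.2]
force: [1.8, 0.6, 0.7]
opening: 0.0879
clock: 7.33
tool_pos: [0.4381, -0.2371, 0.1672]
orientation: [-179.9, 0.0, -106.1]
force: [-0.4, 0.1, 0.2]
opening: 0.0601
[ 0.43805831 -0.23711457  0.16721254] [-0.39713917  0.11934174  0.16916978] 0.06010657737121145 tool case (np.float64(-77.83836797230072), np.float64(-6.071869827818326))
((559.4196166992188, -268.54541015625), (140.51438903808594, 47.21543502807617), 74.34762573242188) (np.float64(47.47305545261399), np.float64(-2.3959856685318237)) 0.10916531400422254 1536
[ 437.67650515 -230.68071152] [[241.15126614 306.82144046]] [[452.9938657  272.26410481]]
```

View pics/s4.png

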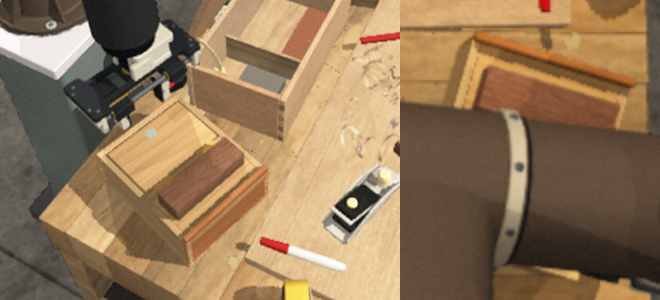

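In the side view the offcut lies flat on the deck; measured centre is case x 47 mm, y -2 mm. The inlay appears at full-image pixel (241,306), which matches my predicted (241,307). Now I press.

```bash
M="python3 -m handwheel"
$M '[[[-0.03,0.01,0],[0,0,0]],[[-0.03,0.01,0],[0,0,0]],[[-0.03,0.01,0],[0,0,0]],[[-0.03,0.01,0],[0,0,0]],[[-0.03,0.01,0],[0,0,0]]]' 1
$M '[[[0,0,0.1],[0,0,0]],[[0,0,0.2],[0,0,0]],[[0,0,0.3],[0,0,0]],[[0,0,0.33],[0,0,0]],[[0,0,0.33],[0,0,0]]]'
$M '[[[0,0,0.01],[0,0,0]],[[0,0,0.02],[0,0,0]],[[0,0,0.03],[0,0,0]],[[0,0,0.04],[0,0,0]],[[0,0,0.04],[0,0,0]]]'
```

```text
clock: 7.85
tool_pos: [0.4383, -0.2309, 0.1664]
orientation: [180.0, -0.0, -106.2]
force: [0.3, -0.1, 0.0]
opening: 0.0184
clock: 8.27
tool_pos: [0.4371, -0.2308, 0.0991]
orientation: [179.8, -0.0, -106.2]
force: [0.7, 0.3, 0.9]
opening: 0.0005
clock: 8.68
tool_pos: [0.4388, -0.231, 0.0931]
orientation: [-179.9, 0.0, -106.1]
force: [0.4, 1.7, 3.8]
opening: 0.0005
```

```bash
M="python3 -m handwheel"
$M '[[[0,0,0.01],[0,0,0]],[[0,0,0.02],[0,0,0]],[[0,0,0.025],[0,0,0]],[[0,0,0.03],[0,0,0]],[[0,0,0.03],[0,0,0]]]'
$M '[[[0,0,0.005],[0,0,0]],[[0,0,0.0075],[0,0,0]],[[0,0,0.0075],[0,0,0]],[[0,0,0.0075],[0,0,0]],[[0,0,0.0075],[0,0,0]]]'
```

```text
clock: 9.1
tool_pos: [0.4389, -0.2311, 0.0876]
orientation: [-179.9, -0.0, -106.1]
force: [-1.0, 1.2, 8.8]
opening: 0.0002
clock: 9.52
tool_pos: [0.4389, -0.2311, 0.0868]
orientation: [-179.9, -0.0, -106.1]
force: [-3.8, 3.6, 15.0]
opening: 0.0005
```

The force jumped to 15 N, so the lid is at its hard stop and past the catch. I lift away.

```bash
M="python3 -m handwheel"
$M '[[[0,0,-0.05],[0,0,0]],[[0,0,-0.12],[0,0,0]],[[0,0,-0.25],[0,0,0]],[[0,0,-0.4],[0,0,0]],[[0,0,-0.5],[0,0,0]]]'
$M '[[[0,0,-0.6],[0,0,0]],[[0,0,-0.6],[0,0,0]],[[0,0,-0.6],[0,0,0]],[[0,0,-0.6],[0,0,0]],[[0,0,-0.6],[0,0,0]]]'
$M '[[[0,0,0],[0,0,0]],[[0,0,0],[0,0,0]],[[0,0,0],[0,0,0]],[[0,0,0],[0,0,0]],[[0,0,0],[0,0,0]]]'
$M '[[[0,0,0],[0,0,0]],[[0,0,0],[0,0,0]],[[0,0,0],[0,0,0]],[[0,0,0],[0,0,0]],[[0,0,0],[0,0,0]]]'
python3 - <<'E'
from plant import *
from h import *
a=np.radians(-16.2);c,s_=np.cos(a),np.sin(a)
s=snapshot("side");P=cloud(s);D=P*1000-[514.5,-253,0];X=D[...,0]*c+D[...,1]*s_;Y=-D[...,0]*s_+D[...,1]*c;Z=D[...,2]
m=(X>-105)&(X<-10)&(abs(Y)<60)&(Z>60)&(Z<125);f=np.polyfit(X[m],Z[m],1);print("lid",f,np.arctan(-f[0]),m.sum())
m=(X>5)&(X<90)&(abs(Y)<80)&(Z>100)&(Z<120);r=cv2.minAreaRect(np.stack([X[m],Y[m]],-1).astype(np.float32));print("off",r,np.polyfit(X[m],Z[m],1))
t0,t=np.load("top0.npz"),snapshot("top")
d=cv2.absdiff(t0["color"],t["color"]).max(2)
for n,(x0,x1,y0,y1) in dict(jar=(262,302,285,318),clamp=(320,390,285,318),spare=(105,205,165,280)).items(): print(n,d[y0:y1,x0:x1].mean())
A=cv2.resize(s["color"][100:440,120:440,::-1],None,fx=1.25,fy=1.25);cv2.imwrite("pics/s5.png",np.hstack([A,cv2.resize(t["color"][140:324,100:300,::-1],(400,425))]))
E
```

```text
clock: 9.93
tool_pos: [0.4387, -0.2311, 0.1876]
orientation: [-179.9, -0.0, -106.1]
force: [0.7, -1.0, 1.3]
opening: 0.0003
clock: 10.35
tool_pos: [0.4391, -0.231, 0.3077]
orientation: [-179.7, 0.1, -106.2]
force: [0.0, -1.0, -0.4]
opening: 0.0005
clock: 10.77
tool_pos: [0.438, -0.2309, 0.3043]
orientation: [179.9, -0.0, -106.2]
force: [-0.5, -0.7, -0.3]
opening: 0.0005
clock: 11.18
tool_pos: [0.4382, -0.2309, 0.3051]
orientation: [-180.0, 0.0, -106.2]
force: [0.1, 1.3, 0.0]
opening: 0.0003
lid [-0.29034108 79.4995816 ] 0.2825720133218565 2463
off ((47.379756927490234, -2.0320281982421875), (140.84022521972656, 46.9539794921875), 89.831298828125) [-3.51121251e-02  1.10646661e+02]
jar 8.995454545454546
clamp 24.821645021645022
spare 14.352347826086957
```

View pics/s5.png

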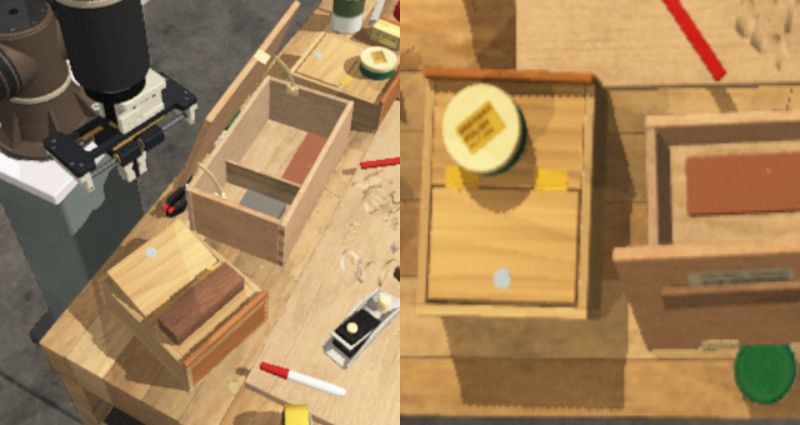

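The lid stands ajar at about 0.28 rad, with its inlay at (152,253). The offcut lies on the deck at about (202,302). The spare case, its tin and the jar look untouched. Handing in.

```bash
python3 -c "
from plant import *
print(close_job())"
```

```text
the job is handed in; nothing more can be done
None
```

The job is done and handed in at about 11 s on the robot's clock, well under the 48 s limit. I slid the offcut off the right-hand case's lid onto its deck with the open fingertips. Then I pressed the inlay with the closed fingers until the force reached 15 N at the hard stop, and lifted away.

**Last checks before handing in:**
- **Lid:** it stands ajar at about 0.283 rad.
- **Offcut:** its centre is about 47 mm behind the hinge line and 2 mm off mid-width, so its front edge is roughly 24 mm clear of the lid. It looks flat. A rough depth fit gave a slope of 0.035 rad, within the 0.08 limit and probably noise from its side face.
- **Spare case, tin and jar:** the picture shows the spare case shut, with the tin on its deck and the jar where it stood.
- **Clamp:** I didn't measure it separately. Its patch of the top view changed more than the others (mean difference 25, against 9 for the jar). I put that down to the arm and its shadow, because the hand never went near the clamp.

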